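Put a dish on the balance under its push-latch cover

ROBOT

A 6-joint arm with a two-finger parallel gripper is mounted at the origin on a cart in front of the work surface, level with it; the furniture and walls round the work are solid. World frame = base frame: x ahead of the robot, y to its left, z up, the work surface at z = 0. Lengths are in mm, angles in rad, forces in N, time in s.
With the tool pointing down it reaches from about 350 to 775 mm from the base axis. Payload 7.3 kg.
Tool frame: the origin (TCP) lies midway between the tips of the shut fingers; the grasp point (between the pads) lies 19 mm behind it; z points along the fingers, y is the line along which they close (so a half turn about z gives the same grasp; the last joint's range is limited). The gripper opens to 92 mm and grips with 3 to 60 N. Pads are 19 mm wide; open, the fingers measure 130 mm over their backs; the gripper's body (75 mm by 190 mm) begins 47 mm behind the grasp point.
Start: joints at [0.986, 0.342, 1.524, -0, 1.275, -0.146], TCP at [223.037, 475.289, 226.741] pointing down, gripper open.
Joint ranges: [-2.53, 2.53], [-0.77, 2.02], [0.04, 2.7], [-1, 4.14], [0.28, 2.66], [-3.11, 3.11]. Speed limits (rad/s): [2.57, 2.57, 3.14, 3.14, 3.14, 3.14].

INTERFACE

Orientations are given as [roll, pitch, yaw] about the fixed x, y, z axes, in that order (R = Rz(yaw) Ry(pitch) Rx(roll)).
In Python, from plant import * gives the robot as it stands.
- The arm moves only by the tool step_arm, never from a script. Its argument "deltas" is one flat list of numbers, 5 for each row, row after row: the shift along the world's x, y, z in mm, then the turn about the world's z in degrees, then the finger opening in mm, from 0 to 91.8. In form: [tx, ty, tz, turn, gripper, tx, ty, tz, turn, gripper, ...]. A call has exactly 10 rows; each row shifts and turns the commanded pose from where the row before left it; what a row does not reach is not made up. A row lasts 1/8 s, in which the tool goes at most 62.5 mm and 10.7 degrees, less where a joint would pass 70% of its speed; a pose out of reach is approached as far as the arm can. A call is refused whole if a number of a shift passes 62.5 or a number of a turn 10.7, either way. A call with a gripper value outside its range is refused whole. The fingers move at their own pace and stop on an object; the grip force is fixed at half the most. Time passes only in rows, so rows that do not move let the fingers close, or fill a call up. It gives the time, the measured TCP pose, the force, the opening and the grip force at its end, in the units of the state.
- get_obs(): the state, without advancing time (a new reading comes with each control period).
- capture(name): name is "scene" or "top" or "wrist"; returns the picture (420x560x3 uint8, red, green, blue); there is no depth.
- camera_params(name): a dict with "mtx" (3x3 intrinsics, pixels), "rvec" (rotation vector, rad) and "tvec" (3), from world to camera coordinates, as OpenCV has them. Camera axes: x right, y down, z forward; pixel columns grow to the right and rows downward; lengths in mm; the calibration is good to about 2 mm. A picture is of the moment at which its call begins: read the wrist's pose just before it. camera_params takes no time and is no camera call; for the wrist camera it gives the pose at the moment of the call.
- close_job(): hands the job in; it is judged then, once.
The state is a dict: "time": time; "joint_positions": joint angles; "dq": joint speeds; "tau": joint torques, N m; "tool_pos": TCP position; "tcp_rot": TCP orientation; "contact_force": force on the tool from outside, world axes, zero at the start; "moment": the same for the moment, N m; "grip_width": finger opening in mm; "finger_force": force on a finger pad.
Only numpy, scipy, OpenCV 4.12 (cv2) and the standard library are available. Lean on these libraries where they do the work, as an engineer would, in place of code of your own. Each camera call takes 0.05 s, during which the arm holds its last target. There are 200 camera calls.

TASK

Press the orange tab of the balance's clear cover once so that the cover springs open, then set the petri dish gently and flat on the middle of the round steel pan. Swing the cover down again and press the tab once more so that it latches shut over the dish and stays shut. Leave the small yellow lamp box where it stands.

Things in the scene. Friction and masses are not known exactly. Their poses are not given: they have to be found in the camera images.
- balance: white low balance fixed to the bench, base 250 (x) by 170 (y) by 22 mm. Origin on the underside, straight below the pan's centre; +x points to the hinge at the back, +y left, z up. Base from x = -145 to +105 mm; plinth under the pan 41 mm high. Keep the arm off the 0.6 m tall grey divider panel to its left, on the bench from (0.39, 0.22) to (0.96, 0.10) m
- pan_centre (a point): centre of the top face of the balance's round steel pan (diameter 100 mm, 4 mm thick), 52 mm above the bench when empty. The pan is sprung (80 N/m), sinks straight down by 6 mm at most, about 2.5 to 5 mm under the dish
- pan (a joint): how far the pan is pressed down: 0 empty, 0.006 m at its stop
- cover (a joint): cover angle about its rear hinge: 0 latched shut, -0.048 rad pressed to the end stop, 1.62 fully open. A spring (about 2 N at the tab) always pushes it open; only the push latch holds it. Each press to the end stop (tab 9 mm below latched), then let go, switches it: latched -> springs open to 1.62 within about 2 s; swung down from open and pressed -> latched. Stopping short may not switch it
- tab (a point): middle of the pressing face of the orange thumb tab (40x50x8 mm) on the cover's front; 22 mm ahead of the front wall, 192 mm ahead of the hinge axis, 15 mm above it: 60 mm above the bench when latched. Turns with the cover: point x to the hinge, z out of the face. Open, the tab points up, its face to the back, 0.24 m above the bench: push it from behind, forward and down round the hinge
- cover_hinge (a point): middle of the cover's hinge axis, 85 mm behind the pan's centre, 45 mm above the bench, along the balance's y. The cover is an open-bottomed clear box with grey edges, 168 mm long (x), 150 wide, 62 tall; shut, its top is 96 mm above the bench, 36 mm above the tab's face. Open, it stands upright behind the hinge, except a 25 mm latch tongue that sticks forward at 0.22 m height
- dish: closed clear petri dish with its lid on and faintly pink filling, the only dish on the bench, diameter 60 mm (grips at 54 mm), 14 mm high, about 30 g, lying on the bench. Origin at the centre of its underside, z up
- lamp_box: yellow cardboard lamp box, 42 x 52 x 42 mm, a bystander. Origin at the centre of its underside
Not all that is in view belongs to the job. Leave any blue or turquoise look-alike of the dish alone.

How it is judged:
By the outcome, as a careful person would: the job done as asked, in the order asked, and still so for the second after the job is handed in, with the robot touching nothing.
It also fails if it takes over 67 s, if anything falls off the work surface, if the arm or the gripper's body presses on something with over 40 N, if the wrist force passes 120 N, or if a joint passes its speed limit or range.

## Working session

There is one attempt and no reset: what is moved stays moved. The work goes in short steps, Python scripts to look and compute and a tool call to move; the robot and the scene stay as the last step left them, time stands still between calls to the robot, and variables do not carry over. Pictures are saved under pics/ and viewed, at most 10 in all, crops included, and the job is handed in when it is done.

Besides the shell and the picture viewer there is one more tool, called after "Emit:" in YAML: its name, and indented under it one key for each argument. step_arm: Moves the arm, as the interface text tells. Its arguments: {"type":"object","properties":{"deltas":{"type":"array","items":{"type":"number"}}},"required":["deltas"]}

```bash
mkdir -p pics; ls
python3 - <<'E'
from plant import *
import cv2
for n in ("scene","top"):
    im=capture(n); cv2.imwrite(f"pics/{n}0.png",cv2.cvtColor(im,cv2.COLOR_RGB2BGR))
    p=camera_params(n); print(n,p)
print(get_obs())
E
```

```text
pics
scene {'mtx': array([[387.74240172,   0.        , 281.09593615],
       [  0.        , 387.74240172, 214.25335007],
       [  0.        ,   0.        ,   1.        ]]), 'rvec': array([ 1.95887743, -0.87829243,  0.48489842]), 'tvec': array([-502.63815361,  173.37547962,  697.58189557])}
top {'mtx': array([[448.29803112,   0.        , 283.44675498],
       [  0.        , 448.29803112, 202.02096875],
       [  0.        ,   0.        ,   1.        ]]), 'rvec': array([ 2.2011878 , -2.01541092,  0.20575582]), 'tvec': array([-276.42683877,  528.25664158,  892.09054913])}
{'time': 0.1, 'joint_positions': array([ 9.86016433e-01,  3.42650270e-01,  1.52492656e+00, -8.18483917e-06,
        1.27538699e+00, -1.46013543e-01]), 'dq': array([-8.42122394e-05, -3.09242252e-03, -3.57190706e-03,  1.14107751e-03,
        1.88364324e-03, -1.07208031e-04]), 'tau': array([ 8.89372368e-04, -4.32004023e+01, -2.44695729e+01,  7.18960888e-02,
        5.26851194e-02, -3.14996976e-05]), 'tool_pos': array([222.81859931, 474.97031029, 226.1141266 ]), 'tcp_rot': array([-3.14023493e+00, -1.91755478e-04,  2.70282856e+00]), 'contact_force': array([ 0.40719126, -0.02849738,  0.03472235]), 'moment': array([0.01155601, 0.01683503, 0.02457569]), 'finger_force': 0.0, 'grip_width': 91.57896208936164}
```

View pics/scene0.png

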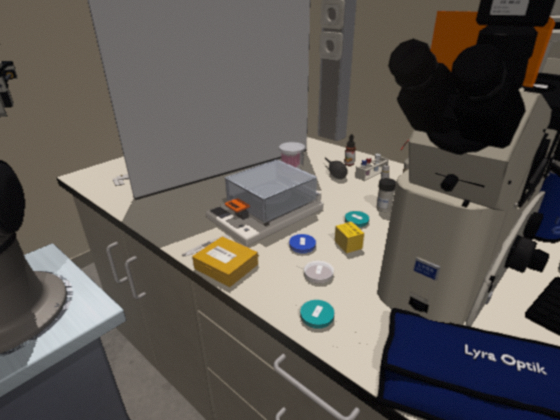

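View pics/top0.png

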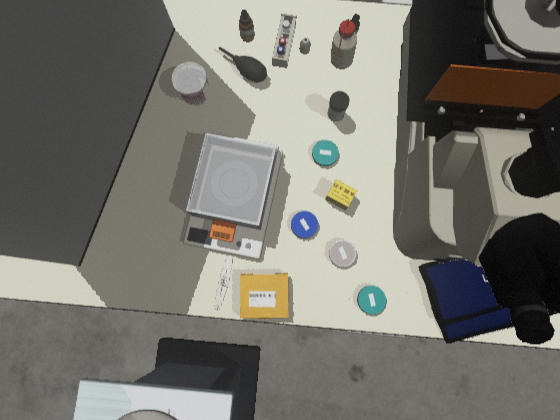

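The top view shows the dish (clear, pinkish) at about (343,253), the balance's tab at (223,232), the pan at (233,183) and the lamp box at (342,194). I'll enlarge that area to get exact pixels.

```bash
cat > h.py <<'E'
import numpy as np, cv2
from plant import *
def cam(n):
    p=camera_params(n); return p["mtx"],cv2.Rodrigues(p["rvec"])[0],np.array(p["tvec"]).ravel()
def ray(n,uv,z):
    K,R,t=cam(n); d=R.T@np.linalg.inv(K)@np.array([*uv,1.]); c=-R.T@t
    return c+d*(z-c[2])/d[2]
def proj(n,P):
    K,R,t=cam(n); q=(K@(R@np.atleast_2d(P).T+t[:,None])).T
    return q[:,:2]/q[:,2:]
def balance(x,y,yaw,P):
    c,s=np.cos(yaw),np.sin(yaw); P=np.atleast_2d(P)
    return np.c_[x+c*P[:,0]-s*P[:,1], y+s*P[:,0]+c*P[:,1], P[:,2]]
E
python3 - <<'E'
from h import *
im=cv2.imread("pics/top0.png")
c=cv2.resize(im[125:325,180:380],None,fx=3,fy=3,interpolation=cv2.INTER_CUBIC)
cv2.imwrite("pics/crop0.png",c)
for uv,z in (((343,253),14),((223,232),60),((234,183),52),((342,194),42)): print(ray("top",uv,z).round(1))
print(ray("scene",(318,272),14).round(1))
E
```

```text
[ 458.5 -365.6   14. ]
[ 475.2 -110.1   60. ]
[ 582.9 -120.1   52. ]
[ 581.5 -352.3   42. ]
[ 447.5 -370.9   14. ]
```

View pics/crop0.png

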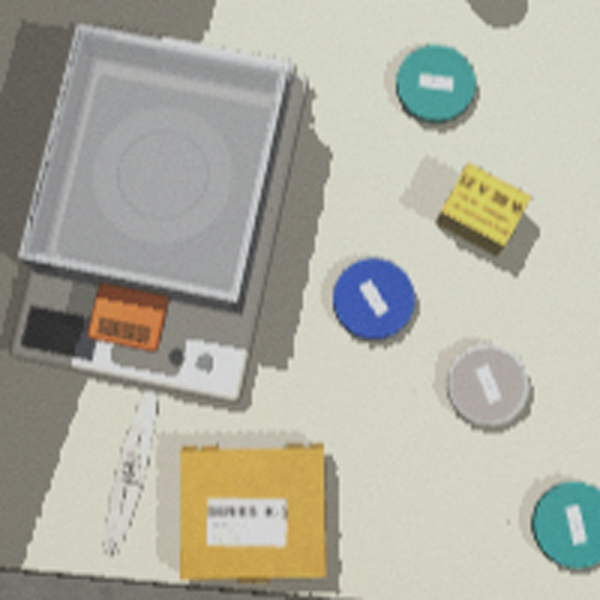

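The crop (3× from (180,125)) shows the cover's top corners at (78,28), (295,65), (240,300) and (22,258), the pan at (162,177), the tab's face around (130,322) and the dish at (488,385). Next I fit the balance pose.

Run:
```python
from h import *
from scipy.optimize import least_squares
px=np.array([(295,65),(78,28),(22,258),(240,300),(162,177),(90,340),(158,351)],float)/3+[180,125]-0.33
P=np.array([(84,-75,96),(84,75,96),(-85,75,96),(-85,-75,96),(0,0,50),(-127,25,60),(-127,-25,60)],float)
f=lambda v:(proj("top",balance(*v[:2]*1000,v[2],P))-px).ravel()
r=least_squares(f,[.583,-.12,-.2],loss="soft_l1"); x,y,w=r.x; x*=1e3;y*=1e3
print(x,y,w,np.degrees(w)); print(r.fun.reshape(-1,2).round(1))
for n,p in dict(tab=(-107,0,60),hinge=(85,0,45),pan=(0,0,52),tabopen=(85-15,0,45+192)).items(): print(n,balance(x,y,w,p).round(1))
print("dish",ray("top",np.array((488,386))/3+[180,125]-.33,14).round(1))
print(proj("scene",balance(x,y,w,[(-107,0,60),(84,-75,96),(84,75,96),(-85,75,96),(-85,-75,96)])).round(), proj("scene",[456,-366,14]).round())
```

```text
583.3219899719473 -121.58841802880477 -0.10829560373567322 -6.204881033875267
[[-1.4 -0.5]
 [ 0.3 -1.5]
 [-0.3  0.1]
 [ 0.2  0.5]
 [ 1.1 -0.6]
 [-0.6  0.3]
 [ 0.4  1.3]]
tab [[ 476.9 -110.    60. ]]
hinge [[ 667.8 -130.8   45. ]]
pan [[ 583.3 -121.6   52. ]]
tabopen [[ 652.9 -129.2  237. ]]
dish [ 457.6 -364.2   14. ]
[[237. 203.]
 [318. 176.]
 [277. 158.]
 [225. 177.]
 [265. 198.]] [[319. 269.]]
```

Emit:
step_arm:
  deltas: [0, -50, 0, 6.3, 0, 5, -50, 0, 6.3, 0, 12, -50, 0, 6.3, 0, 28, -45, 0, 0, 0, 20, -45, 0, 0, 0, 20, -45, 0, 0, 0, 15, -45, 0, 0, 0, 15, -45, 0, 0, 0, 20, -50, 0, 0, 0, 20, -50, 0, 0, 0]

```text
time: 1.35
tool_pos: [378.2, -1.4, 226.7]
tcp_rot: [3.141, 0.0, 3.033]
contact_force: [1.1, 0.3, -0.6]
grip_width: 0.7
finger_force: 0.0
```

Emit:
step_arm:
  deltas: [20, -40, 0, 0, 0, 25, -40, 0, 0, 0, 30, -29, 0, 0, 0, 24, 0, 0, 0, 0, 0, 0, -20, 0, 0, 0, 0, -20, 0, 0, 0, 0, 0, 0, 0, 0, 0, 0, 0, 0, 0, 0, 0, 0, 0, 0, 0, 0, 0, 0]

```text
time: 2.6
tool_pos: [477.3, -108.8, 187.4]
tcp_rot: [-3.141, 0.001, 3.033]
contact_force: [-0.6, 0.9, 0.2]
grip_width: 0.5
finger_force: 0.0
```

Run:
```python
from h import *
B=(583.3,-121.6,-.1083)
o=get_obs(); print(o["tool_pos"].round(1),o["tcp_rot"].round(3),o["contact_force"].round(1))
Q={"tab":proj("wrist",balance(*B,(-107,0,60))),"tabc":proj("wrist",balance(*B,[(-127,25,60),(-127,-25,60)])),"cov":proj("wrist",balance(*B,[(84,-75,96),(84,75,96),(-85,75,96),(-85,-75,96)])),"pan":proj("wrist",balance(*B,(0,0,50)))}
print(Q)
im=cv2.cvtColor(capture("wrist"),cv2.COLOR_RGB2BGR)
np.save("w1.npy",np.array([*cam("wrist")],dtype=object),allow_pickle=True)
for q in Q.values():
    for p in q: cv2.drawMarker(im,tuple(int(v) for v in p.round()),(0,255,0),cv2.MARKER_CROSS,9,1)
cv2.imwrite("pics/w1.png",im)
```

```text
[ 477.3 -108.8  187.4] [-3.141e+00  1.000e-03  3.033e+00] [-0.6  0.9  0.2]
{'tab': array([[277.87403574, 202.4200132 ]]), 'tabc': array([[304.41806862, 181.74661188],
       [251.24779631, 181.75111764]]), 'cov': array([[203.47773435, 395.3248857 ],
       [352.52643791, 395.36416144],
       [364.58202464, 237.08236135],
       [190.68985204, 237.08140942]]), 'pan': array([[278.13769037, 296.52691251]])}Traceback (most recent call last):
  File "<stdin>", line 7, in <module>
ValueError: could not broadcast input array from shape (3,3) into shape (3,)
```

Run:
```python
from h import *
B=(583.3,-121.6,-.1083)
Q=proj("wrist",balance(*B,[(-107,0,60),(-127,25,60),(-127,-25,60),(84,-75,96),(84,75,96),(-85,75,96),(-85,-75,96),(0,0,50)]))
im=cv2.cvtColor(capture("wrist"),cv2.COLOR_RGB2BGR); cv2.imwrite("pics/w1raw.png",im)
for p in Q: cv2.drawMarker(im,tuple(int(v) for v in p.round()),(0,255,0),cv2.MARKER_CROSS,9,1)
cv2.imwrite("pics/w1.png",im)
```

```text
(no output)
```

View pics/w1.png

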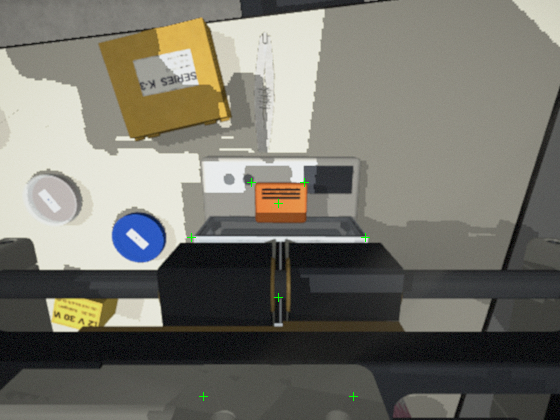

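The orange tab's front edge spans (255–306, 183), about 2–3 px right of my prediction, so the balance y becomes about -119.5. The dish shows at (53,198). Now I press the tab.

Emit:
step_arm:
  deltas: [0, 1, -50, 0, 0, 0, 0, -50, 0, 0, 0, 0, -20, 0, 0, 0, 0, -4, 0, 0, 0, 0, -3, 0, 0, 0, 0, -3, 0, 0, 0, 0, -3, 0, 0, 0, 0, -2, 0, 0, 0, 0, -1, 0, 0, 0, 0, 0, 0, 0]

```text
time: 3.95
tool_pos: [477.2, -107.9, 51.1]
tcp_rot: [-3.141, 0.001, 3.033]
contact_force: [-1.6, -0.1, 5.3]
grip_width: 0.2
finger_force: 2.3
```

Run:
```python
from h import *
o=get_obs(); print(o["tool_pos"].round(1),o["contact_force"].round(1))
```

```text
[ 477.2 -107.9   51.1] [-1.6 -0.1  5.3]
```

Emit:
step_arm:
  deltas: [0, 0, -0.5, 0, 0, 0, 0, -0.5, 0, 0, 0, 0, -0.5, 0, 0, 0, 0, 0, 0, 0, 0, 0, 0, 0, 0, 0, 0, 0, 0, 0, 0, 0, 0, 0, 0, 0, 0, 0, 0, 0, 0, 0, 0, 0, 0, 0, 0, 0, 0, 0]

```text
time: 5.2
tool_pos: [477.3, -107.9, 50.5]
tcp_rot: [-3.141, 0.001, 3.033]
contact_force: [-4.8, 0.5, 14.3]
grip_width: 0.1
finger_force: 7.3
```

Force rose to 14 N at z 50.5, so the tab is at its end stop. I'll let go, backing forward and up out of the cover's way.

Emit:
step_arm:
  deltas: [-3, 0, 4, 0, 0, -30, 0, 12, 0, 0, -45, 0, 20, 0, 0, -20, -20, 30, 0, 0, 0, -40, 40, 0, 0, 0, -50, 30, 0, 0, 0, -50, 0, 0, 75, 10, -50, 0, 0, 75, 20, -40, 0, 0, 75, 0, 0, 0, 0, 75]

```text
time: 6.45
tool_pos: [409.4, -360.0, 184.3]
tcp_rot: [-3.142, 0.0, 3.031]
contact_force: [-0.1, 0.7, -0.2]
grip_width: 36.3
finger_force: 0.0
```

Run:
```python
from h import *
o=get_obs(); print(o["tool_pos"].round(1),o["time"])
im=cv2.cvtColor(capture("wrist"),cv2.COLOR_RGB2BGR)
s=cv2.cvtColor(capture("scene"),cv2.COLOR_RGB2BGR)
for n,i in(("wrist",im),): 
    p=proj(n,[457.6,-364.2,14])[0]; print(p); cv2.drawMarker(i,tuple(int(v) for v in p.round()),(0,255,0),cv2.MARKER_CROSS,9,1)
cv2.imwrite("pics/w2.png",np.vstack([im,s[100:280,:]]))
```

```text
[ 409.4 -360.   184.3] 6.45
[277.55516427 236.37994648]
```

View pics/w2.png

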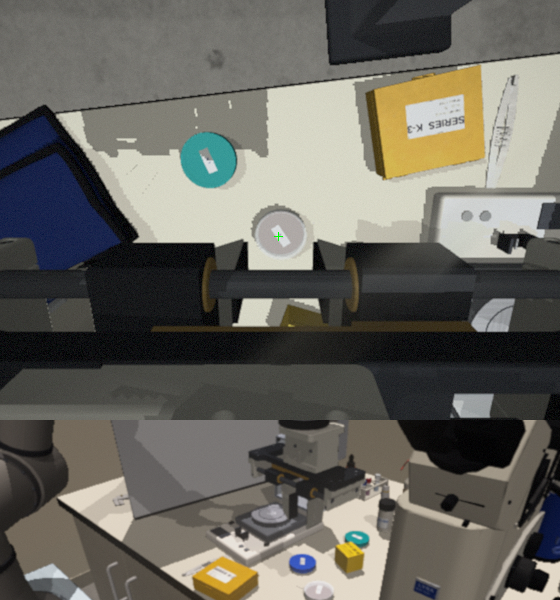

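The wrist view shows the dish at (279.5,233), a few px from the prediction. The lower strip shows the pan uncovered. Now I refine the dish position and check the neighbours' clearance.

Run:
```python
from h import *
print("dish",ray("wrist",(279.5,232.7),14).round(1))
for n,c,z in (("blue",(374,299),14),("lamp",(483,205),42),("teal",(572,525),14)): print(n,ray("top",np.array(c)/3+[180,125]-.33,z).round(1))
s=cv2.cvtColor(capture("top"),cv2.COLOR_RGB2BGR); cv2.imwrite("pics/t2.png",s)
hsv=cv2.cvtColor(s,cv2.COLOR_BGR2HSV); m=cv2.inRange(hsv,(5,150,120),(15,255,255))[:330,150:300]
print(np.argwhere(m).mean(0)+[0,150],m.sum()/255)
for t in(0,1.62):
    a,h=192,15; print(t,proj("top",balance(584,-119.6,-.1083,(85-(a*np.cos(t)-h*np.sin(t)),0,45+a*np.sin(t)+h*np.cos(t)))))
```

```text
dish [ 453.5 -361.5   14. ]
blue [ 513.3 -277.9   14. ]
lamp [ 583.5 -349.3   42. ]
teal [ 365.6 -429.    14. ]
[ 97.04395604 234.83516484] 91.0
0 [[222.16090138 230.76674334]]
1.62 [[235.93107048  98.67054855]]
```

The cover is open: orange at (235,97) matches the 1.62 rad prediction. Now I go down over the dish and grip it.

Emit:
step_arm:
  deltas: [45, -2, 0, 0, 75, 0, 0, -60, 0, 75, 0, 0, -60, 0, 75, 0, 0, -36, 0, 75, 0, 0, -14, 0, 75, 0, 0, -7, 0, 75, 0, 0, -3, 0, 75, 0, 0, 0, 0, 40, 0, 0, 0, 0, 40, 0, 0, 0, 0, 40]

```text
time: 7.85
tool_pos: [454.4, -360.1, 6.0]
tcp_rot: [-3.141, 0.001, 3.033]
contact_force: [-0.4, -0.1, 2.5]
grip_width: 52.9
finger_force: 30.0
```

Emit:
step_arm:
  deltas: [0, 0, 0, 0, 40, 0, 0, 0, 0, 40, 0, 0, 0, 0, 40, 0, 0, 0, 0, 40, 0, 0, 10, 0, 40, 0, 0, 30, 0, 40, 0, 0, 40, 0, 40, 0, 0, 40, 0, 40, 0, 0, 20, 0, 40, 0, 0, 0, 0, 40]

```text
time: 9.1
tool_pos: [454.6, -360.2, 147.0]
tcp_rot: [-3.139, 0.003, 3.033]
contact_force: [0.4, -0.7, -0.3]
grip_width: 53.0
finger_force: 30.0
```

Run:
```python
from h import *
o=get_obs(); print(o["tool_pos"].round(1))
im=cv2.cvtColor(capture("wrist"),cv2.COLOR_RGB2BGR)
p=proj("wrist",o["tool_pos"]+[0,0,10])[0]; print(p)
s=cv2.cvtColor(capture("scene"),cv2.COLOR_RGB2BGR)
cv2.imwrite("pics/w3.png",np.vstack([im,s[120:300,:]]))
```

```text
[ 454.6 -360.2  147. ]
[277.35519302 267.24302093]
```

View pics/w3.png

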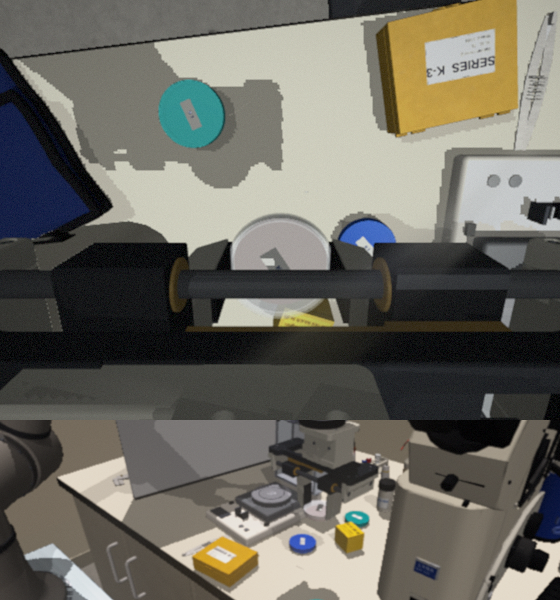

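The dish is held at 53 mm and centred in the fingers (wrist view, about (280,265) against 277,267). The lamp box hasn't moved. On to the pan.

Emit:
step_arm:
  deltas: [10, 50, 0, 0, 40, 20, 55, 0, 0, 40, 20, 55, 0, 0, 40, 25, 50, 0, 0, 40, 30, 29, 0, 0, 40, 24, 0, 0, 0, 40, 0, 0, -30, 0, 40, 0, 0, -25, 0, 40, 0, 0, -10, 0, 40, 0, 0, 0, 0, 40]

```text
time: 10.45
tool_pos: [582.3, -120.6, 79.1]
tcp_rot: [3.141, -0.002, 3.033]
contact_force: [0.3, -0.2, -0.2]
grip_width: 52.5
finger_force: 30.0
```

Emit:
step_arm:
  deltas: [1, -0.5, -10, 0, 40, 0, 0, -5, 0, 40, 0, 0, -3, 0, 40, 0, 0, -2, 0, 40, 0, 0, -1, 0, 40, 0, 0, -1, 0, 40, 0, 0, -1, 0, 40, 0, 0, -0.5, 0, 40, 0, 0, 0, 0, 40, 0, 0, 0, 0, 40]

```text
time: 11.7
tool_pos: [584.0, -121.2, 56.8]
tcp_rot: [3.142, 0.0, 3.033]
contact_force: [0.4, -0.4, 0.3]
grip_width: 53.0
finger_force: 30.0
```

Run:
```python
from h import *
o=get_obs(); print(o["tool_pos"].round(1),o["contact_force"].round(2))
im=cv2.cvtColor(capture("wrist"),cv2.COLOR_RGB2BGR)
s=cv2.cvtColor(capture("scene"),cv2.COLOR_RGB2BGR)[140:260,180:340]
cv2.imwrite("pics/w4.png",np.vstack([cv2.resize(im,(450,338)),cv2.resize(s[20:110],(450,253),interpolation=cv2.INTER_CUBIC)]))
```

```text
[ 584.  -121.2   56.8] [ 0.44 -0.44  0.29]
```

View pics/w4.png

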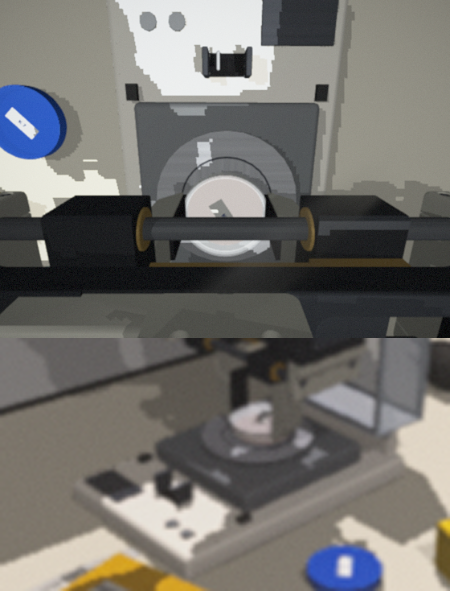

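The dish hangs just over the pan and is laterally centred (dish 225, pan 227 in the scaled view). I'll check the fore-aft position numerically.

Run:
```python
from h import *
k=560/450
for n,uv,z in (("pan front",(227,130),52),("inner ring front",(227,157),52),("plinth L",(136,150),41),("plinth R",(318,150),41),("plinth front",(227,103),41),("dish front",(225,175),64.3),("dish L",(185,208),64),("dish R",(265,208),64)):
    p=ray("wrist",np.array(uv)*k,z); print(n,p.round(1), np.round(p-get_obs()["tool_pos"],1))
```

```text
pan front [ 532.5 -113.4   52. ] [-51.6   7.7  -4.8]
inner ring front [ 550.5 -115.4   52. ] [-33.6   5.8  -4.8]
plinth L [ 540.7 -179.7   41. ] [-43.3 -58.5 -15.8]
plinth R [554.8 -50.3  41. ] [-29.2  70.9 -15.8]
plinth front [ 515.5 -111.5   41. ] [-68.5   9.6 -15.8]
dish front [ 559.3 -117.7   64.3] [-24.7   3.5   7.5]
dish L [ 579.2 -146.5   64. ] [ -4.9 -25.3   7.2]
dish R [584.9 -93.9  64. ] [ 0.8 27.3  7.2]
```

Emit:
step_arm:
  deltas: [0, 0, 4, 0, 40, -3, 0.5, 0, 0, 40, 0, 0, -2, 0, 40, 0, 0, -1.5, 0, 40, 0, 0, -1, 0, 40, 0, 0, -0.5, 0, 40, 0, 0, -0.5, 0, 40, 0, 0, 0, 0, 40, 0, 0, 0, 0, 40, 0, 0, 0, 0, 40]

```text
time: 13.05
tool_pos: [581.0, -120.7, 55.3]
tcp_rot: [3.142, 0.0, 3.033]
contact_force: [0.1, 0.2, 0.1]
grip_width: 52.8
finger_force: 30.0
```

Emit:
step_arm:
  deltas: [0, 0, 0, 0, 52, 0, 0, 0, 0, 55, 0, 0, 0, 0, 58, 0, 0, 0, 0, 62, 0, 0, 0, 0, 68, 0, 0, 0, 0, 75, 0, 0, 0, 0, 80, 0, 0, 0, 0, 80, 0, 0, 3, 0, 80, 0, 0, 10, 0, 80]

```text
time: 14.3
tool_pos: [580.7, -120.6, 68.3]
tcp_rot: [3.141, -0.001, 3.033]
contact_force: [-0.3, -0.8, -0.6]
grip_width: 80.2
finger_force: 0.0
```

Emit:
step_arm:
  deltas: [0, 0, 30, 0, 80, -20, 0, 40, 0, 80, -40, -40, 40, 0, 0, -40, -50, 20, 0, 0, 0, -50, 20, 0, 0, 0, -50, 20, 0, 0, 0, 0, 30, 0, 0, 0, 0, 0, 0, 0, 0, 0, 0, 0, 0, 0, 0, 0, 0, 0]

```text
time: 15.55
tool_pos: [487.4, -302.5, 262.0]
tcp_rot: [3.14, -0.002, 3.034]
contact_force: [1.0, -0.4, 0.2]
grip_width: 4.5
finger_force: 0.0
```

Run:
```python
from h import *
o=get_obs(); print(o["tool_pos"].round(1))
t=cv2.cvtColor(capture("top"),cv2.COLOR_RGB2BGR)[60:280,170:370]
s=cv2.cvtColor(capture("scene"),cv2.COLOR_RGB2BGR)[110:270,180:380]
cv2.imwrite("pics/t5.png",np.hstack([cv2.resize(t,None,fx=2.7,fy=2.7,interpolation=cv2.INTER_CUBIC)[:594,:400],cv2.resize(s,(400,320))[:320,:].repeat(1,0) if 0 else cv2.copyMakeBorder(cv2.resize(s,(400,320)),0,274,0,0,cv2.BORDER_CONSTANT)]))
B=(584,-121,-.1083)
for n,p in dict(pan=(0,0,49),dish=(0,0,62)).items(): print(n,(proj("top",balance(*B,p))-[170,60])*2.7)
```

```text
[ 487.4 -302.5  262. ]
pan [[174.44029488 331.79228265]]
dish [[172.66624452 327.73825204]]
```

View pics/t5.png

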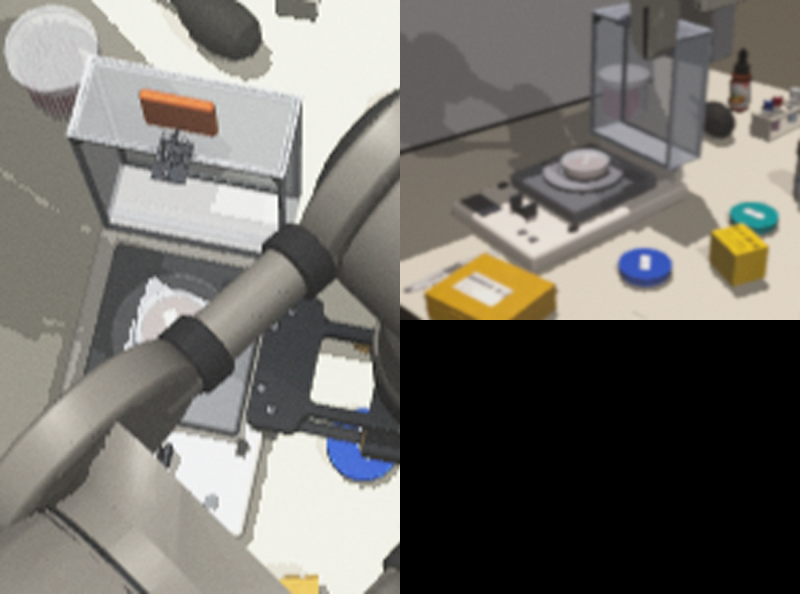

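The dish sits flat and concentric on the pan and the cover stands open, with the orange tab at (178,113) in the crop. Now I go over and behind the tab with the fingers shut.

Emit:
step_arm:
  deltas: [0, 0, 28, 0, 0, 37, 28, 0, 0, 0, 37, 28, 0, 0, 0, 37, 28, 0, 0, 0, 37, 28, 0, 0, 0, 37, 28, 0, 0, 0, 37, 28, 0, 0, 0, 0, 0, 0, 0, 0, 0, 0, 0, 0, 0, 0, 0, 0, 0, 0]

```text
time: 16.9
tool_pos: [709.0, -136.4, 291.5]
tcp_rot: [-3.141, 0.0, 3.031]
contact_force: [-0.8, 0.4, -0.1]
grip_width: 0.6
finger_force: 0.0
```

Emit:
step_arm:
  deltas: [3, 0, -15, 0, 0, 0, 0, -20, 0, 0, 0, 0, -15, 0, 0, 0, 0, -6, 0, 0, 0, 0, 0, 0, 0, 0, 0, 0, 0, 0, -4, 0, 0, 0, 0, 0, 0, 0, 0, 0, 0, 0, 0, 0, 0, 0, 0, 0, 0, 0]

```text
time: 18.15
tool_pos: [708.7, -135.4, 235.0]
tcp_rot: [3.142, 0.0, 3.033]
contact_force: [-0.3, -0.2, 0.7]
grip_width: 0.9
finger_force: 0.0
```

Run:
```python
from h import *
B=(584,-121,-.1083)
o=get_obs(); print(o["tool_pos"].round(1),o["contact_force"].round(1))
prev=o["tool_pos"]
for i,t in enumerate(np.linspace(1.55,0.0,21)):
    a=191+10*i/20; c,s=np.cos(t),np.sin(t)
    p=balance(*B,(85-(a*c-15*s)+9.5,0,45+a*s+15*c+(1 if t<.1 else 0)))[0]
    print(round(t,2),p.round(1),(p-prev).round(1)); prev=p
```

```text
[ 708.7 -135.4  235. ] [-0.3 -0.2  0.7]
1.55 [ 688.9 -132.4  236.3] [-19.8   3.    1.2]
1.47 [ 674.1 -130.8  237. ] [-14.8   1.6   0.8]
1.4 [ 659.2 -129.2  236.7] [-14.9   1.6  -0.4]
1.32 [ 644.4 -127.6  235.1] [-14.8   1.6  -1.5]
1.24 [ 629.7 -126.   232.4] [-14.7   1.6  -2.7]
1.16 [ 615.3 -124.4  228.5] [-14.5   1.6  -3.9]
1.08 [ 601.1 -122.9  223.6] [-14.2   1.5  -5. ]
1.01 [ 587.3 -121.4  217.5] [-13.8   1.5  -6.1]
0.93 [ 574.  -119.9  210.3] [-13.3   1.4  -7.2]
0.85 [ 561.3 -118.5  202.1] [-12.7   1.4  -8.2]
0.78 [ 549.2 -117.2  192.9] [-12.1   1.3  -9.2]
0.7 [ 537.8 -116.   182.7] [-11.4   1.2 -10.2]
0.62 [ 527.2 -114.8  171.7] [-10.6   1.2 -11. ]
0.54 [ 517.5 -113.8  159.8] [ -9.7   1.1 -11.9]
0.47 [ 508.7 -112.8  147.2] [ -8.8   1.  -12.6]
0.39 [ 500.9 -112.   133.9] [ -7.8   0.9 -13.3]
0.31 [ 494.1 -111.2  120. ] [ -6.8   0.7 -13.9]
0.23 [ 488.4 -110.6  105.6] [ -5.7   0.6 -14.4]
0.16 [ 483.8 -110.1   90.7] [ -4.6   0.5 -14.9]
0.08 [ 480.4 -109.7   76.5] [ -3.4   0.4 -14.2]
0.0 [ 478.1 -109.5   61. ] [ -2.2   0.2 -15.5]
```

Emit:
step_arm:
  deltas: [-10, 1, 0, 0, 0, -12, 2, 1, 0, 0, -13, 1, 1, 0, 0, -15, 2, 0, 0, 0, -14, 1, -2, 0, 0, -15, 2, -3, 0, 0, -14, 1, -4, 0, 0, -14, 2, -5, 0, 0, -14, 1, -6, 0, 0, 0, 0, 0, 0, 0]

```text
time: 19.4
tool_pos: [587.3, -122.3, 217.1]
tcp_rot: [3.141, -0.0, 3.032]
contact_force: [1.5, 0.7, -0.3]
grip_width: 0.7
finger_force: 0.5
```

Run:
```python
from h import *
print(get_obs()["tool_pos"].round(1))
t=cv2.cvtColor(capture("scene"),cv2.COLOR_RGB2BGR)
w=cv2.cvtColor(capture("wrist"),cv2.COLOR_RGB2BGR)
cv2.imwrite("pics/t6.png",np.vstack([cv2.resize(t[60:270,130:410],(560,420)),w[210:390]]))
```

```text
[ 587.3 -122.3  217.1]
```

View pics/t6.png

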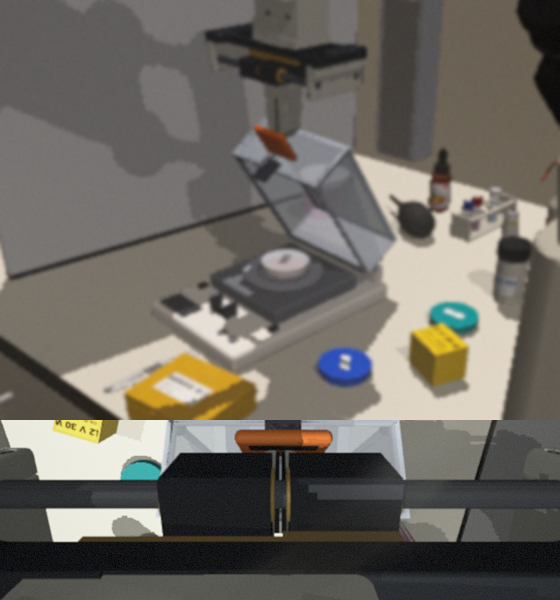

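The cover is following at roughly 1 rad with light contact, and the fingers sit between the tab and the front wall. I'll continue down the arc.

Emit:
step_arm:
  deltas: [-13, 1, -7, 0, 0, -13, 2, -8, 0, 0, -12, 1, -9, 0, 0, -12, 1, -10, 0, 0, -11, 2, -11, 0, 0, -9, 1, -12, 0, 0, -9, 1, -13, 0, 0, -8, 1, -13, 0, 0, -7, 1, -14, 0, 0, -5, 0, -14, 0, 0]

```text
time: 20.75
tool_pos: [489.7, -111.6, 106.1]
tcp_rot: [-3.141, 0.002, 3.033]
contact_force: [1.2, 0.3, 1.4]
grip_width: 0.2
finger_force: 0.9
```

Emit:
step_arm:
  deltas: [-5, 1, -15, 0, 0, -4, 1, -15, 0, 0, -3, 0, -12, 0, 0, 0, 0, -5, 0, 0, 0, 0, -3, 0, 0, 0, 0, -3, 0, 0, 0, 0, -1.5, 0, 0, 0, 0, -1, 0, 0, 0, 0, 0, 0, 0, 0, 0, 0, 0, 0]

```text
time: 22.0
tool_pos: [476.6, -109.3, 50.9]
tcp_rot: [-3.142, 0.0, 3.033]
contact_force: [-2.2, 0.8, 5.9]
grip_width: 0.6
finger_force: 3.1
```

Same readings as in the first press, so I push the last bit to the end stop.

Emit:
step_arm:
  deltas: [0, 0, -0.5, 0, 0, 0, 0, -0.5, 0, 0, 0, 0, -0.4, 0, 0, 0, 0, 0, 0, 0, 0, 0, 0, 0, 0, 0, 0, 0, 0, 0, 0, 0, 0, 0, 0, 0, 0, 0, 0, 0, 0, 0, 0, 0, 0, 0, 0, 0, 0, 0]

```text
time: 23.25
tool_pos: [476.6, -109.4, 50.4]
tcp_rot: [-3.141, 0.001, 3.033]
contact_force: [-5.7, 1.4, 15.7]
grip_width: 0.4
finger_force: 7.9
```

Emit:
step_arm:
  deltas: [0, 0, 3, 0, 0, 0, 0, 5, 0, 0, 0, 0, 10, 0, 0, 0, 0, 30, 0, 0, -30, 0, 40, 0, 0, -40, 0, 40, 0, 0, -20, -40, 0, 0, 0, 0, -50, 0, 0, 0, 0, -50, 0, 0, 0, 0, -30, 0, 0, 0]

```text
time: 24.5
tool_pos: [386.5, -281.6, 177.6]
tcp_rot: [-3.141, 0.001, 3.031]
contact_force: [0.3, -0.1, -0.4]
grip_width: 0.7
finger_force: 0.0
```

Emit:
step_arm:
  deltas: [0, -50, 0, 0, 0, 0, -50, 0, 0, 0, 0, -40, 0, 0, 0, 0, 0, 0, 0, 0, 0, 0, 0, 0, 0, 0, 0, 0, 0, 0, 0, 0, 0, 0, 0, 0, 0, 0, 0, 0, 0, 0, 0, 0, 0, 0, 0, 0, 0, 0]

```text
time: 25.75
tool_pos: [386.7, -419.3, 177.1]
tcp_rot: [3.141, 0.0, 3.033]
contact_force: [-0.1, -0.5, -0.1]
grip_width: 0.6
finger_force: 0.0
```

Run:
```python
from h import *
print(get_obs()["time"],get_obs()["tool_pos"].round(1),get_obs()["contact_force"].round(1))
t=cv2.cvtColor(capture("top"),cv2.COLOR_RGB2BGR)
s=cv2.cvtColor(capture("scene"),cv2.COLOR_RGB2BGR)
cv2.imwrite("pics/t7.png",np.hstack([cv2.resize(t[60:280,160:370],(400,419)),cv2.resize(s[110:320,180:380],(400,419))]))
```

```text
25.75 [ 386.7 -419.3  177.1] [-0.1 -0.5 -0.1]
```

View pics/t7.png

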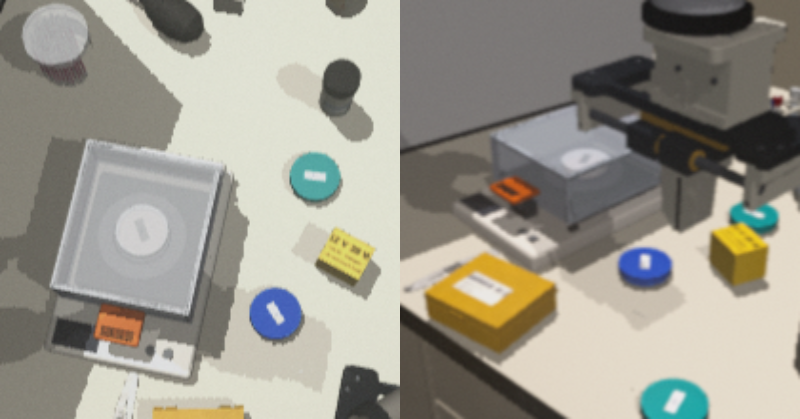

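Both views show the cover latched shut with the dish centred on the pan, and the lamp box where it was. I'm handing in.

```bash
python3 -c "
from plant import *
print(close_job())"
```

```text
the job is handed in; nothing more can be done
None
```

The job is handed in: the dish lies flat on the middle of the pan under the latched cover, the lamp box was left alone, and it took about 26 s.

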